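# Run a batch of specimen pots through the carousel reader and hand it over

## Robot

A 6-joint arm with a two-finger parallel gripper is mounted at the origin on the work surface. World frame = base frame: x ahead of the robot, y to its left, z up, the work surface at z = 0. Lengths are in m, angles in degrees, forces in N, time in s.
With the tool pointing down it reaches from about 0.275 to 0.875 m from the base axis. Payload 12.5 kg.
Tool frame: the origin (TCP) lies between the finger pads; the fingertips stand 19 mm ahead of it and the grasp point (between the pads) is the TCP (env.tip_extent is the distance from the TCP to the fingertips, in m); z points along the fingers, y is the direction in which the jaws open and shut (so a half turn about z gives the same grasp; the last joint's range is limited). The gripper opens to 85 mm and grips with 20 to 120 N. Pads are 22 mm wide; open, the fingers measure 114 mm over their backs; the gripper's body (76 mm by 85 mm) begins 54 mm behind the grasp point. The pads swing forward as they close: fully open they stand 13 mm farther back than shut.
Start: joints at [60.298, 20.094, 94.641, -0, 65.266, -4.847], TCP at [0.231, 0.499, 0.25] pointing down, gripper open.
Joint ranges: [-157.81, 157.81], [-45, 120.19], [0.68, 151.7], [-89.99, 269.99], [4.06, 180], [-164.3, 164.3]. Speed limits (degrees/s): [127.2, 127.2, 159.86, 180, 180, 180].

## Interface

Orientations are given as [roll, pitch, yaw] about the fixed x, y, z axes, in that order (R = Rz(yaw) Ry(pitch) Rx(roll)).
In Python, from plant import env gives the robot as it stands. The module is installed in compiled form; this text tells all that it offers. Calls block until the motion is done:
- env.movep(position, orientation): joint-space move of the TCP to a pose.
- env.move_l(position, v=0.15, rotation=None, max_force=None): straight line of the TCP; rotation=None keeps the orientation; v is the mean speed in m/s. With max_force (N) it stops when the force on the tool has changed by that much, and returns True; else False.
- env.goto_joints(angles): joint-space move.
- env.move_gripper(opening, effort=None): opening from 0.0 (shut) to 1.0 (fully open); effort is the grip in N (None keeps the last); returns when the fingers have stopped.
- env.hold(seconds).
- env.inverse_kinematics(position, orientation): joint angles nearest the present ones, or None.
- env.grab_frame(name): name is "scene" or "top" or "wrist"; returns the picture (480x640x3 uint8, red, green, blue); there is no depth.
- env.camera_params(name): a dict with "vfov" (degrees; the focal length in pixels is half the picture's height over the tangent of half this angle, whatever the lens; pixels are square), "cx", "cy" (the principal point, pixels), "k1" (the pictures are not rectified: a ray, as slopes to the right and down, at radius r is drawn at 1 + k1 r^2 times it, then the intrinsics apply), "R" (3x3) and "t" (3): a world point X has camera coordinates R X + t. Camera axes: x right, y down, z forward; pixel columns grow to the right and rows downward; lengths in m; the calibration is good to about 2 mm. A picture is of the moment at which its call begins: read the wrist's pose just before it. camera_params takes no time and is no camera call; for the wrist camera it gives the pose at the moment of the call.
A pose or a line that the arm cannot do raises env.Unreachable and nothing moves.
- env.close_job(): hands the job in, once; it reports no verdict.
Readings, each from a call of its own:
- env.current_time(): time.
- env.current_joint_positions(): joint angles.
- env.current_qd(): joint speeds.
- env.current_effort(): joint torques, N m.
- env.current_tcp_pos(): TCP position.
- env.current_orientation(): TCP orientation.
- env.current_contact_force(): force on the tool from outside, world axes, zero at the start.
- env.current_wrist_torque(): the same for the moment, N m.
- env.current_finger_gap(): opening from 0.0 (shut) to 1.0 (fully open).
Only numpy, scipy, OpenCV 4.12 (cv2) and the standard library are available. Lean on these libraries where they do the work, as an engineer would, in place of code of your own. Each camera call takes 0.05 s, during which the arm holds its last target.

## Task

Stand every blue-lidded pot upright and centred on its own marked spot of the carousel while it is still at its home click, then turn the carousel by its post one click anticlockwise, so that the post stands at the green mark, and with the pots still on their spots press the green membrane key until it registers, without leaning hard on it. Next stand all the blue-lidded pots upright in the yellow tray, turn the empty carousel back to its home click, and only when the tray holds them all slide it away until the foot of its far edge lies all along the scribed line. Do not press the red key, and leave everything else where it is.

Things in the scene. Friction and masses are not known exactly. Their poses are not given: they have to be found in the camera images.
- pot0: blue-lidded specimen pot of this batch (any number from two to three of pot0 to pot3 are present): upright cylinder 46 mm across, 40 mm tall, 70 g; origin at the centre of its underside, z up its axis
- pot1: blue-lidded specimen pot of this batch (any number from two to three of pot0 to pot3 are present): upright cylinder 46 mm across, 40 mm tall, 70 g; origin at the centre of its underside, z up its axis
- pot2: blue-lidded specimen pot of this batch (any number from two to three of pot0 to pot3 are present): upright cylinder 46 mm across, 40 mm tall, 70 g; origin at the centre of its underside, z up its axis
- pot3: blue-lidded specimen pot of this batch (any number from two to three of pot0 to pot3 are present): upright cylinder 46 mm across, 40 mm tall, 70 g; origin at the centre of its underside, z up its axis
- spot0 (a point): centre of one of the three marked round spots (58 mm white rings) on the carousel's flat top, level with the surface a pot stands on (30 mm above the bench); 70 mm from the carousel's axis, 120 deg apart; it moves with the carousel. No recess: the pot just stands on it
- spot1 (a point): centre of one of the three marked round spots (58 mm white rings) on the carousel's flat top, level with the surface a pot stands on (30 mm above the bench); 70 mm from the carousel's axis, 120 deg apart; it moves with the carousel. No recess: the pot just stands on it
- spot2 (a point): centre of one of the three marked round spots (58 mm white rings) on the carousel's flat top, level with the surface a pot stands on (30 mm above the bench); 70 mm from the carousel's axis, 120 deg apart; it moves with the carousel. No recess: the pot just stands on it
- carousel (a joint): angle of the clicking carousel, rad, growing anticlockwise seen from above; sprung clicks pull it in at 0 (home, where it starts), 1.047 (one click on: reading) and 2.094; about 3 N at the post carries it over a crest halfway between clicks, and let go past the crest it falls into the next click by itself; stops just beyond the outer clicks. Flat grey disc, 248 mm across, its top 30 mm above the bench
- post_top (a point): top centre of the carousel's black upright post, 16 mm across, standing 41 mm proud of the disc (top at 71 mm above the bench), 100 mm from the axis, by which the carousel is turned; it lies midway (60 deg) between two spots
- green_mark (a point): top of the green mark, a small tab on the rim of the white foot (280 mm across), level with the disc and 132 mm from the axis; the post stands at it in the reading click. Grey marks 60 deg either side of it show the other clicks, the home one clockwise of it as seen from above
- reader: white fixed foot of the carousel reader with its sensor tower (70 x 150 mm, 85 mm tall, centred 178 mm from the axis along +x of this body); origin on the carousel's vertical axis, at bench level; a nut 32 mm across stands 6 mm proud of the disc there
- keypad: fixed grey keypad box, 90 x 110 mm, 34 mm high, with two flat round membrane keys on its top; origin at the centre of its underside, x away from the robot at zero yaw
- key_green: green round membrane key (start reading), 32 mm across, facing up; origin at the centre of its top face, which stands 4 mm proud of the keypad's top (38 mm above the bench). It gives only 2 mm, sprung (1 N at first, 9 N at the bottom); registers when pressed with 5 N or more for 0.1 s; must never see more than 30 N
- key_red: red round membrane key (abort), like the green one, 52 mm from it; not to be pressed
- tray: yellow open tray, 135 mm along its x, 230 mm along its y, 26 mm high, walls and floor 5 mm, 450 g, loose on the bench; origin at the centre of its underside; its far edge is the +x side. Three pots fit side by side along y
- edge_l (a point): point on the foot of the tray's far (+x) edge, 100 mm to the +y side of its middle
- edge_r (a point): point on the foot of the tray's far (+x) edge, 100 mm to the -y side of its middle
- line: the dark scribed line, 300 mm long, 3 mm wide, flat on a thin pale mat at bench height (no step); origin at the line's middle, the line runs along this body's y, +x is the way the tray is to be slid
- pot_amber: orange-lidded pot of an earlier batch, same size as the blue ones; leave alone
- tip_box: orange pipette-tip box, 80 x 120 x 55 mm; origin under its centre; leave alone
- beaker: glass beaker, 70 mm across, 90 mm tall; origin under its centre; leave alone
- bottle: glass bottle with blue cap, 60 mm across, 100 mm tall; origin under its centre; leave alone
- timer: small white bench timer, 55 x 65 x 18 mm; origin under its centre; leave alone
- spatula: steel spatula, 200 mm long, lying flat; origin near its middle; leave alone
There are look-alikes about, which are no part of the job. Leave any turquoise look-alike of the pot1 alone.

How it is judged (in metres and radians):
On the way, in this order (a step that is already met when the one before it is completed fails the run):
1. every blue-lidded pot stands upright on a marked spot (within 12 mm) with the carousel in its home click (((distance between pot0 and spot0 below 0.012 m and angle between pot0's own z axis and vertical below 0.15 rad) or (distance between pot0 and spot1 below 0.012 m and angle between pot0's own z axis and vertical below 0.15 rad) or (distance between pot0 and spot2 below 0.012 m and angle between pot0's own z axis and vertical below 0.15 rad)) and ((distance between pot1 and spot0 below 0.012 m and angle between pot1's own z axis and vertical below 0.15 rad) or (distance between pot1 and spot1 below 0.012 m and angle between pot1's own z axis and vertical below 0.15 rad) or (distance between pot1 and spot2 below 0.012 m and angle between pot1's own z axis and vertical below 0.15 rad)) and ((distance between pot2 and spot0 below 0.012 m and angle between pot2's own z axis and vertical below 0.15 rad) or (distance between pot2 and spot1 below 0.012 m and angle between pot2's own z axis and vertical below 0.15 rad) or (distance between pot2 and spot2 below 0.012 m and angle between pot2's own z axis and vertical below 0.15 rad)) and ((distance between pot3 and spot0 below 0.012 m and angle between pot3's own z axis and vertical below 0.15 rad) or (distance between pot3 and spot1 below 0.012 m and angle between pot3's own z axis and vertical below 0.15 rad) or (distance between pot3 and spot2 below 0.012 m and angle between pot3's own z axis and vertical below 0.15 rad)) and value of joint carousel between -0.12 and 0.12 rad), for 0.2 s.
2. the carousel is turned to the reading click with all the pots on their spots (((distance between pot0 and spot0 below 0.012 m and angle between pot0's own z axis and vertical below 0.15 rad) or (distance between pot0 and spot1 below 0.012 m and angle between pot0's own z axis and vertical below 0.15 rad) or (distance between pot0 and spot2 below 0.012 m and angle between pot0's own z axis and vertical below 0.15 rad)) and ((distance between pot1 and spot0 below 0.012 m and angle between pot1's own z axis and vertical below 0.15 rad) or (distance between pot1 and spot1 below 0.012 m and angle between pot1's own z axis and vertical below 0.15 rad) or (distance between pot1 and spot2 below 0.012 m and angle between pot1's own z axis and vertical below 0.15 rad)) and ((distance between pot2 and spot0 below 0.012 m and angle between pot2's own z axis and vertical below 0.15 rad) or (distance between pot2 and spot1 below 0.012 m and angle between pot2's own z axis and vertical below 0.15 rad) or (distance between pot2 and spot2 below 0.012 m and angle between pot2's own z axis and vertical below 0.15 rad)) and ((distance between pot3 and spot0 below 0.012 m and angle between pot3's own z axis and vertical below 0.15 rad) or (distance between pot3 and spot1 below 0.012 m and angle between pot3's own z axis and vertical below 0.15 rad) or (distance between pot3 and spot2 below 0.012 m and angle between pot3's own z axis and vertical below 0.15 rad)) and value of joint carousel between 0.947198 and 1.1472 rad), for 0.2 s.
3. the green key is pressed with 5 N or more while the pots are on their spots in the reading click (all of step 2 and contact force between anything else and key_green above 5 N), for 0.1 s.
4. all the pots stand upright in the tray (x of pot0 in the frame of tray between -0.045 and 0.045 m and y of pot0 in the frame of tray between -0.095 and 0.095 m and z of pot0 in the frame of tray between -0.002 and 0.012 m and angle between each of pot0, pot1, pot2, pot3's own z axis and vertical below 0.15 rad and x of pot1 in the frame of tray between -0.045 and 0.045 m and y of pot1 in the frame of tray between -0.095 and 0.095 m and z of pot1 in the frame of tray between -0.002 and 0.012 m and x of pot2 in the frame of tray between -0.045 and 0.045 m and y of pot2 in the frame of tray between -0.095 and 0.095 m and z of pot2 in the frame of tray between -0.002 and 0.012 m and x of pot3 in the frame of tray between -0.045 and 0.045 m and y of pot3 in the frame of tray between -0.095 and 0.095 m and z of pot3 in the frame of tray between -0.002 and 0.012 m), for 0.2 s.
5. the loaded tray's far edge lies on the line (all of step 4 and x of edge_l in the frame of line between -0.004 and 0.004 m and x of edge_r in the frame of line between -0.004 and 0.004 m and linear speed of tray below 0.01 m/s), for 0.2 s.
At the end, for the whole second after the job is handed in: All blue-lidded pots stand upright inside the tray, at rest, and both ends of the foot of the tray's far edge are within 4 mm of the scribed line; the carousel is back in its home click (within 0.1 rad) (all of step 5 and value of joint carousel between -0.1 and 0.1 rad and linear speed of each of pot0, pot1, pot2, pot3 below 0.02 m/s); the robot touches nothing.
It fails at once if a bystander is moved more than 40 mm (distance of any of pot_amber, tip_box, beaker, bottle, timer, spatula from where it was at the start of the episode above 0.04 m).
It fails at once if the red key is pressed (3 N) (contact force between anything else and key_red above 3 N).
It fails at once if the green key is pressed with more than 30 N (contact force between anything else and key_green above 30 N).
Of pot0, pot1, pot2, pot3 only 2 to 3 are there at a start; the rules pass over those that are not, and their reading is None.
At some moment in a run one of pot0, pot1, pot2, pot3 may be knocked a few centimetres aside while the robot is not near it.
Once in a run the grip may slacken for a moment while it holds something.
It also fails if it takes over 210 s, if anything falls off the work surface, if the arm or the gripper's body presses on something with over 40 N, if the wrist force passes 120 N, or if a joint passes its speed limit or range.

## Working session

There is one attempt and no reset: what is moved stays moved. The work goes in short steps, each a Python script; the robot and the scene stay as the last script left them, time stands still between calls to the robot, and variables do not carry over. Pictures are saved under pics/ and viewed, and the job is handed in when it is done.

```bash
mkdir -p pics; ls; cat > h.py <<'E'
from plant import env
import numpy as np, cv2
def grab(n,fn=None):
    p=env.camera_params(n); im=env.grab_frame(n)
    if fn: cv2.imwrite('pics/'+fn+'.png',im[:,:,::-1])
    return im,p
def f_(p): return 240/np.tan(np.radians(p['vfov'])/2)
def ray(p,u,v):
    f=f_(p); d=np.array([(u-p['cx'])/f,(v-p['cy'])/f]); s=d.copy()
    for _ in range(30): s=d/(1+p['k1']*(s@s))
    R=np.array(p['R']);t=np.array(p['t'])
    return -R.T@t, R.T@np.array([s[0],s[1],1])
def pix2w(p,u,v,z):
    c,d=ray(p,u,v); return c+d*(z-c[2])/d[2]
def w2pix(p,X):
    x=np.array(p['R'])@np.array(X)+np.array(p['t']); s=x[:2]/x[2]; s=s*(1+p['k1']*(s@s))
    return s*f_(p)+np.array([p['cx'],p['cy']])
E
python3 - <<'E'
from h import *
for n in ('scene','top','wrist'):
    im,p=grab(n,n+'0'); print(n,p)
print(env.current_time())
E
```

```text
pics
scene {'vfov': 44.04872982839875, 'cx': 311.3075094756319, 'cy': 228.17719287034114, 'k1': 0.022415035236604274, 'R': array([[-0.47109578,  0.88208089, -0.00143836],
       [ 0.67438589,  0.35911942, -0.64516426],
       [-0.56857052, -0.30490417, -0.76404255]]), 't': array([ 0.28769698, -0.35047395,  1.90674304])}
top {'vfov': 53.62147273390247, 'cx': 309.51773892576114, 'cy': 232.62554842435213, 'k1': 0.02015152050601086, 'R': array([[ 0.01131413, -0.99985073, -0.01305806],
       [-0.98736249, -0.00910651, -0.15821628],
       [ 0.15807375,  0.01468311, -0.98731813]]), 't': array([-1.26866562e-03,  6.14895706e-01,  1.42212683e+00])}
wrist {'vfov': 64.68647052016625, 'cx': 322.66813419566193, 'cy': 246.25673261159335, 'k1': -0.0782544592317932, 'R': array([[ 0.41921449,  0.90788614, -0.00140132],
       [ 0.86155595, -0.39733391,  0.31598593],
       [ 0.28632245, -0.13367319, -0.94876284]]), 't': array([-0.54951127, -0.04063608,  0.3813479 ])}
0.15
```

View pics/top0.png

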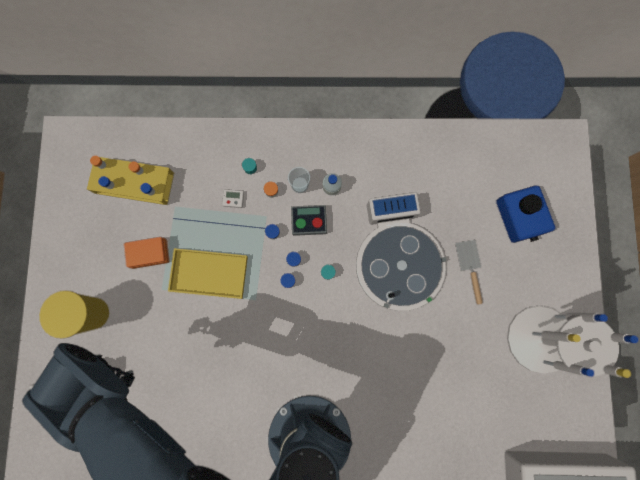

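View pics/scene0.png

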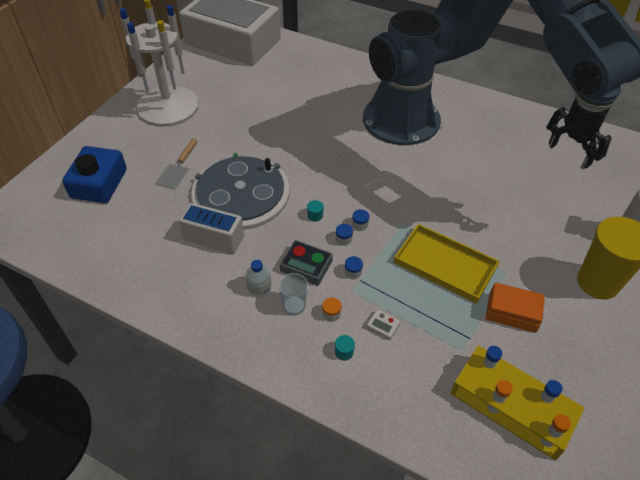

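View pics/wrist0.png

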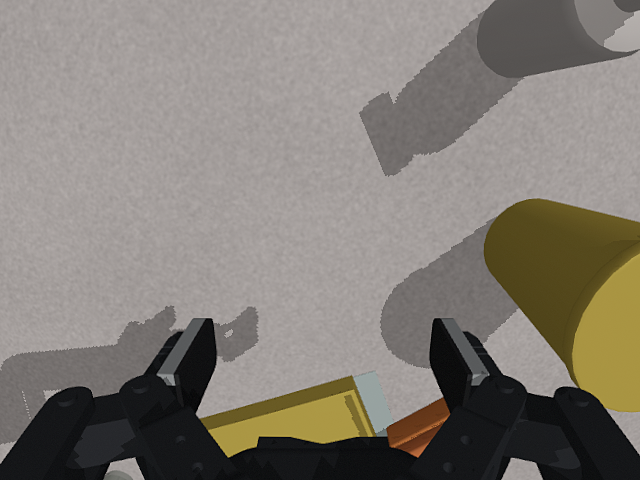

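The top view shows three blue-lidded pots, at (272,232), (293,259) and (288,281). The carousel is at about (402,266), with its post at (393,296) and the green mark at (430,299). The tray is at (208,274), the line at (218,224), and the keypad at (309,220). The turquoise look-alikes are at (328,272) and (249,166), and the amber pot is at (271,189). Next I'll measure these.

```bash
cat > m.py <<'E'
from h import *
def blobs(im,lo,hi,amin=20,roi=None):
    hsv=cv2.cvtColor(im,cv2.COLOR_RGB2HSV); m=cv2.inRange(hsv,lo,hi)
    n,l,s,c=cv2.connectedComponentsWithStats(m)
    return [(c[i],s[i,4],s[i]) for i in range(1,n) if s[i,4]>=amin]
BL=((108,130,60),(125,255,255))
def pots(names=('top','scene')):
    out={}
    for n in names:
        im,p=grab(n); r=[]
        for c,a,s in blobs(im,*BL):
            w=pix2w(p,*c,0.036)
            if 0.2<w[0]<0.9 and abs(w[1])<0.6: r.append((np.round(w[:2],4),int(a),np.round(c,1)))
        out[n]=r
    return out
E
python3 - <<'E'
from m import *
for n,r in pots().items():
    print(n); [print(*x) for x in r]
im=cv2.imread('pics/top0.png'); 
cv2.imwrite('pics/c1.png',cv2.resize(im[190:320,330:480],None,fx=5,fy=4.6,interpolation=cv2.INTER_CUBIC))
cv2.imwrite('pics/c2.png',cv2.resize(im[150:310,160:350],None,fx=4.2,fy=3.75,interpolation=cv2.INTER_CUBIC)) 
E
```

```text
top
[ 0.7906 -0.0656] 58 [332.4 178.9]
[0.7562 0.528 ] 71 [145.6 187.9]
[ 0.7075 -0.2517] 172 [391.5 204.9]
[0.6209 0.1231] 145 [271.9 231. ]
[0.5346 0.0546] 146 [293.3 258.7]
[0.4684 0.0712] 148 [287.6 280.1]
scene
[0.4671 0.0732] 172 [360.6 216.1]
[0.5337 0.0563] 191 [344.  230.6]
[0.6202 0.1248] 210 [353.4 263.8]
[ 0.7384 -0.0877] 99 [256.4 265.2]
[0.6953 0.5085] 166 [494.3 352.6]
```

View pics/c1.png

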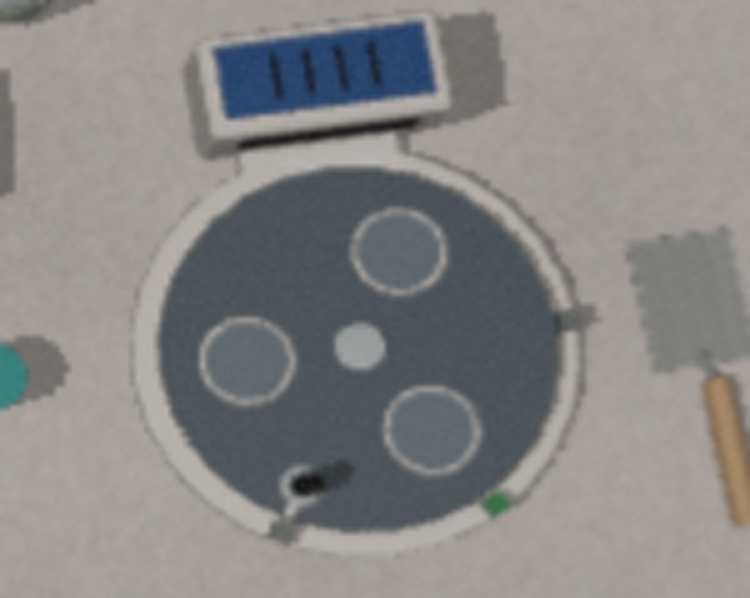

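View pics/c2.png

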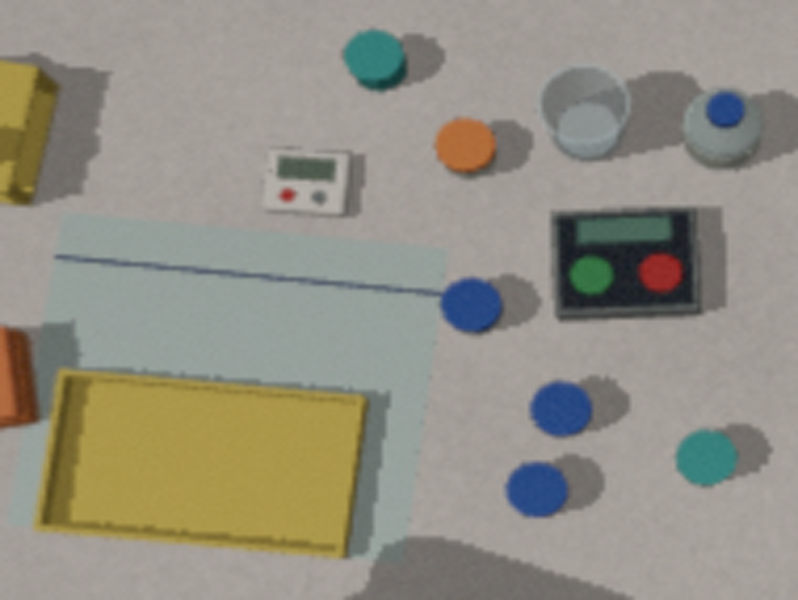

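```bash
python3 - <<'E'
from h import *
from scipy.optimize import least_squares
p=env.camera_params('top')
q=lambda u,v:((u+.5)/5-.5+330,(v+.5)/4.6-.5+190)
S=[pix2w(p,*q(*x),.03)[:2] for x in [(398,251),(248,361),(432,430)]]
M=[pix2w(p,*q(*x),.03)[:2] for x in [(285,532),(497,502),(578,318)]]
nut=pix2w(p,*q(360,346),.036)[:2]
c=np.mean(S,0); print('spots',np.round(S,4),'c',c,'nut',nut)
for s in S: d=s-nut; print(np.hypot(*d),np.degrees(np.arctan2(d[1],d[0])))
for s in M: d=s-nut; print('mark',np.hypot(*d),np.degrees(np.arctan2(d[1],d[0])))
print('post',pix2w(p,*q(308,484),.071))
q2=lambda u,v:((u+.5)/4.2-.5+160,(v+.5)/3.75-.5+150)
print('green',pix2w(p,*q2(591,275),.038),'red',pix2w(p,*q2(660,272),.038))
# tray rim corners z=.026 outer : far-left, far-right, near-right, near-left
for x in [(60,370),(367,396),(347,556),(37,527)]: print('rim',np.round(pix2w(p,*q2(*x),.026),4))
for x in [(55,257),(441,294)]: print('line',np.round(pix2w(p,*q2(*x),0),4))
E
```

```text
spots [[ 0.5843 -0.3056]
 [ 0.5088 -0.2115]
 [ 0.4639 -0.3237]] c [ 0.5190199  -0.28023415] nut [ 0.51908786 -0.27963782]
0.0702187370833549 -21.658269297164054
0.06892098009031136 98.57591165750938
0.07059593618960455 -141.42034990278273
mark 0.13226921779503192 159.1684496234011
mark 0.1313461288296147 -141.17792984556877
mark 0.1373519526959445 -81.25761266776641
post [ 0.42597141 -0.24070526  0.071     ]
green [0.6469986  0.03432569 0.038     ] red [ 0.65000432 -0.0170974   0.038     ]
rim [0.5648 0.4302 0.026 ]
rim [0.5452 0.2001 0.026 ]
rim [0.4129 0.2105 0.026 ]
rim [0.4343 0.4397 0.026 ]
line [0.6659 0.4475 0.    ]
line [0.6363 0.1501 0.    ]
```

```bash
cat > a.py <<'E'
from m import *
C=np.array([.519,-.280]); 
def spot(i,turn=0):
    a=np.radians([-21.5,98.5,218.5][i]+turn); return C+.07*np.array([np.cos(a),np.sin(a)])
def ypick(pos,yaw):
    best=None; q=np.array(env.current_joint_positions())
    for y in (yaw,yaw+180,yaw-180):
        s=env.inverse_kinematics(list(pos),[180,0,y])
        if s is None: continue
        d=abs(np.array(s)-q).max()
        if best is None or d<best[0]: best=(d,y)
    return best[1]
def hover(xy,z,yaw):
    y=ypick([*xy,z],yaw); env.movep([*xy,z],[180,0,y]); return y
def pick(xy,zoff,yaw,zt=.16,op=1.0):
    t=env.current_time(); env.move_gripper(op)
    hover(xy,zoff+.10,yaw); env.move_l([*xy,zoff+.028],v=.12)
    env.move_gripper(0.0,40); g=env.current_finger_gap()
    env.move_l([*xy,zt],v=.2)
    print('pick gap',round(g,3),round(env.current_finger_gap(),3),'t',t,env.current_time())
    return env.current_finger_gap()
def place(xy,zoff,yaw,op=.8,zt=.17):
    hover(xy,zoff+.09,yaw); print('gap before place',round(env.current_finger_gap(),3))
    env.move_l([*xy,zoff+.04],v=.15)
    hit=env.move_l([*xy,zoff+.0285],v=.04,max_force=6); print('hit',hit,env.current_tcp_pos()[2],env.current_contact_force())
    env.move_gripper(op); env.move_l([*xy,zt],v=.2); print('t',env.current_time())
E
python3 - <<'E'
from a import *
print(env.current_orientation())
g=pick([.4678,.0722],0,-14)
if g>.4: place(spot(1),.03,20)
im,p=grab('top','top1')
for n,r in pots(('top','scene')).items():
    print(n); [print(*x) for x in r]
E
```

```text
[-1.79971840e+02 -3.02800931e-03  1.55146004e+02]
pick gap 0.524 0.521 t 0.25 4.35
gap before place 0.526
hit True 0.058711391157930864 [0.86655037 0.28793234 5.69591036]
t 7.3583
top
[ 0.7906 -0.0656] 58 [332.4 178.9]
[0.7561 0.5283] 69 [145.5 187.9]
[ 0.7174 -0.268 ] 45 [396.7 201.9]
[ 0.7103 -0.3069] 28 [409.1 204.2]
[ 0.7013 -0.2716] 22 [397.9 206.9]
[0.6209 0.1232] 142 [271.8 231. ]
[0.5345 0.0544] 140 [293.3 258.8]
scene
[ 0.4836 -0.2274] 184 [261.4 182.4]
[0.5347 0.0562] 192 [343.8 230.9]
[0.621  0.1248] 217 [353.2 264. ]
[ 0.7386 -0.0878] 100 [256.3 265.3]
[0.6963 0.5086] 174 [494.2 353. ]
```

View pics/top1.png

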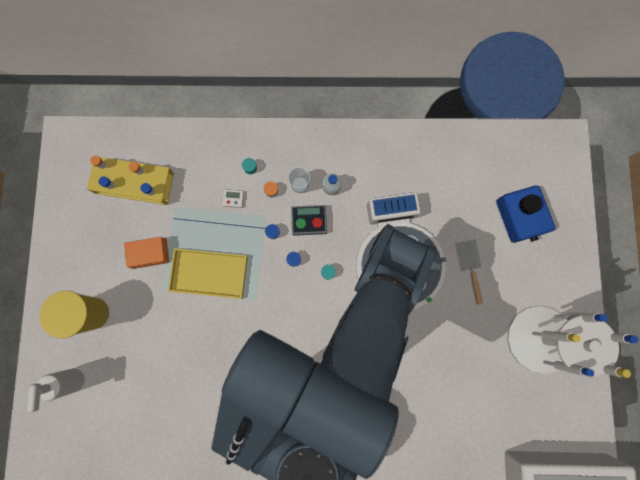

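The first pot is placed. The arm hides the carousel in this view. The other two pots are still at (272,231) and (293,259).

```bash
python3 - <<'E'
from a import *
g=pick([.5348,.0555],0,-14)
if g>.4: place(spot(0),.03,90)
for n,r in pots(('scene',)).items():
    print(n); [print(*x) for x in r]
g=pick([.6207,.124],0,90)
if g>.4: place(spot(2),.03,20)
env.movep([.35,.1,.3],[180,0,ypick([.35,.1,.3],0)])
im,p=grab('top','top2'); grab('scene','scene2')
for n in('top','scene'):
    im,p=grab(n)
    for c,a,s in blobs(im,*BL):
        w=pix2w(p,*c,.066); print(n,np.round(w,4),a,c)
for i in range(3): print(spot(i))
c=im
im=cv2.imread('pics/top2.png'); 
cv2.imwrite('pics/c3.png',cv2.resize(im[190:320,330:480],None,fx=5,fy=4.6,interpolation=cv2.INTER_CUBIC))
print(env.current_time())
E
```

```text
pick gap 0.525 0.527 t 7.5083 10.9083
gap before place 0.526
hit True 0.05875696269760409 [-1.38019497  0.77114931  6.36932543]
t 14.1833
scene
[ 0.4838 -0.2273] 184 [261.4 182.4]
[ 0.5624 -0.3224] 182 [217.6 188.7]
[0.6213 0.1249] 218 [353.2 264.1]
[ 0.739  -0.0877] 103 [256.3 265.4]
[0.6969 0.5084] 180 [494.  353.1]
pick gap 0.527 0.531 t 14.2333 18.175
gap before place 0.527
hit True 0.058765662768923074 [-0.2970515  -0.6542644   6.24061698]
t 21.8083
top [ 0.7823 -0.0646  0.066 ] 58 [332.4137931  178.89655172]
top [0.7684 0.648  0.066 ] 75 [104.02666667 181.30666667]
top [0.7485 0.5168 0.066 ] 71 [145.63380282 187.88732394]
top [ 0.6713 -0.6492  0.066 ] 1834 [524.27262814 215.43075245]
top [ 0.7197 -0.2595  0.066 ] 31 [395.51612903 199.        ]
top [ 0.7076 -0.2262  0.066 ] 29 [384.75862069 202.75862069]
top [ 0.71   -0.2897  0.066 ] 21 [405.42857143 202.14285714]
top [ 0.6958 -0.25    0.066 ] 29 [392.55172414 206.55172414]
top [ 0.586  -0.3051  0.066 ] 172 [411.35465116 242.04069767]
top [ 0.5091 -0.2122  0.066 ] 171 [381.         266.97076023]
top [ 0.4668 -0.3253  0.066 ] 182
[... 220 characters left out ...]
 -0.9735  0.066 ] 42 [170.5         9.4047619]
scene [-0.0032 -1.1118  0.066 ] 41 [123.6097561   12.53658537]
scene [ 0.0596 -1.0261  0.066 ] 44 [131.11363636  26.81818182]
scene [ 0.6847 -0.6311  0.066 ] 1730 [ 99.12543353 171.53930636]
scene [ 0.465  -0.3239  0.066 ] 134 [235.04477612 159.42537313]
scene [ 0.5075 -0.2107  0.066 ] 178 [261.35955056 182.19662921]
scene [ 0.5842 -0.3028  0.066 ] 182 [217.77472527 188.57692308]
scene [ 0.7562 -0.0744  0.066 ] 96 [256.32291667 265.125     ]
scene [0.7143 0.5071 0.066 ] 164 [494.32926829 352.54268293]
scene [0.734  0.6398 0.066 ] 174 [553.99425287 387.22988506]
[ 0.58412923 -0.30565509]
[ 0.50865334 -0.21076889]
[ 0.46421743 -0.32357602]
23.6833
```

View pics/top2.png

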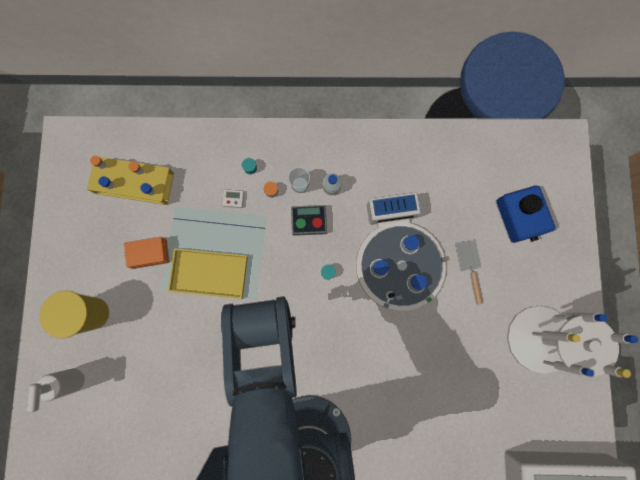

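View pics/c3.png

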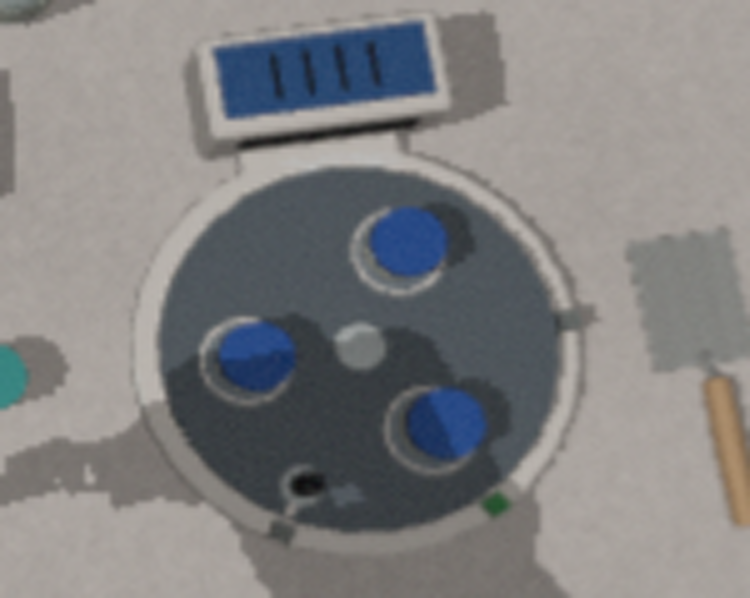

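The three pots sit on their spots, with both cameras agreeing within about 3 mm. I'll turn the carousel with the post caged between the fingers.

```bash
cat > turn.py <<'E'
from a import *
def turn(a0,a1,op=.32,z=.058,base=None):
    P=lambda a,r=.1:C+r*np.array([np.cos(np.radians(a)),np.sin(np.radians(a))])
    # choose branch with the J6 range ok at both ends
    q=env.current_joint_positions(); best=None
    for off in (0,180,-180,-360):
        s0=env.inverse_kinematics([*P(a0),z],[180,0,a0+off]); s1=env.inverse_kinematics([*P(a1),z],[180,0,a1+off])
        if s0 is None or s1 is None: continue
        if abs(s0[5]-s1[5])>120: continue
        d=max(abs(np.array(s0)-q))
        if best is None or d<best[0]: best=(d,off,s0,s1)
    off=best[1]; print('branch',off,np.round(best[2],1),np.round(best[3],1))
    env.move_gripper(op)
    env.movep([*P(a0),.14],[180,0,a0+off])
    h=env.move_l([*P(a0),z],v=.1,max_force=10); print('desc hit',h,env.current_tcp_pos())
    if h: return False
    n=8
    for a in np.linspace(a0,a1,n+1)[1:]:
        env.move_l([*P(a),z],v=.06,rotation=[180,0,a+off])
        print(round(a,1),np.round(env.current_contact_force(),1))
    env.hold(.3)
    env.move_l([*P(a1),.14],v=.15)
    return True
E
python3 - <<'E'
from turn import *
print(turn(158.5,218.5)); print(env.current_time())
env.movep([.45,.05,.25],[180,0,ypick([.45,.05,.25],90)])
im,p=grab('top','top3')
for n in('top','scene'):
    im,p=grab(n)
    for c,a,s in blobs(im,*BL):
        w=pix2w(p,*c,.066)
        if np.hypot(*(w[:2]-C))<.14: print(n,np.round(w,4),a,c)
for i in range(3): print(spot(i,60))
im=cv2.imread('pics/top3.png'); 
cv2.imwrite('pics/c4.png',cv2.resize(im[190:320,280:480],None,fx=4,fy=4,interpolation=cv2.INTER_CUBIC))
print(env.current_time())
E
```

```text
branch 180 [-35.2  31.3 111.   -0.   37.7  76.3] [-42.6  36.2 100.9  -0.   42.9   8.9]
desc hit False [ 0.42625472 -0.2434813   0.05847751]
166.0 [1.3 0.8 0.7]
173.5 [0.6 2.5 2.1]
181.0 [0.8 2.2 0.6]
188.5 [ 1.  -0.1 -0.5]
196.0 [ 1.1 -1.9  0.8]
203.5 [ 0.7 -1.5  0.4]
211.0 [ 1.  -0.6  1.7]
218.5 [-0.5  0.3  0.3]
True
30.4917
top [ 0.5732 -0.2333  0.066 ] 166 [387.68674699 245.97590361]
top [ 0.5329 -0.3482  0.066 ] 174 [426.08045977 259.5862069 ]
top [ 0.4544 -0.2561  0.066 ] 170 [395.93529412 285.36470588]
scene [ 0.4529 -0.2565  0.066 ] 147 [257.49659864 164.56462585]
scene [ 0.5303 -0.3476  0.066 ] 155 [215.2        170.88387097]
scene [ 0.5711 -0.2329  0.066 ] 166 [242.11445783 194.26506024]
[ 0.57378257 -0.23642398]
[ 0.45387077 -0.25434491]
[ 0.52934666 -0.34923111]
32.15
```

View pics/c4.png

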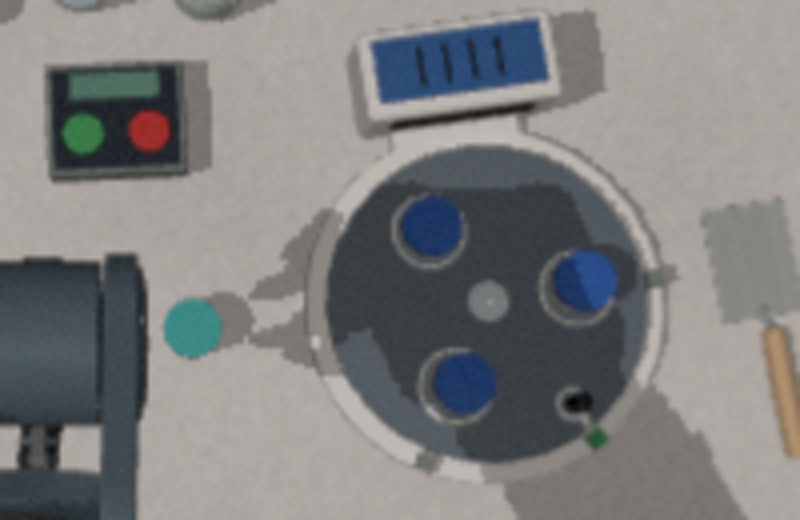

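The post is at the green mark and all the pots are still on their spots. Next I'll press the green key.

```bash
python3 - <<'E'
from a import *
env.move_gripper(0.0)
g=[.647,.034]
env.movep([*g,.10],[180,0,ypick([*g,.10],90)])
env.move_l([*g,.062],v=.08)
env.hold(.2); f0=env.current_contact_force()[2]
h=env.move_l([*g,.0535],v=.008,max_force=6.5); z=env.current_tcp_pos()[2]
f=env.current_contact_force()[2]-f0; print(h,z,f,f0)
env.hold(.1); f=env.current_contact_force()[2]-f0; print(f)
n=0
while f<6.3 and n<8:
    z=env.current_tcp_pos()[2]-.0004; env.move_l([*g,z],v=.005); env.hold(.1); f=env.current_contact_force()[2]-f0; n+=1; print(z,f)
env.hold(.3); print(env.current_contact_force())
grab('wrist','key'); 
env.move_l([*g,.12],v=.1); print(env.current_time())
im,p=grab('top','top4')
E
```

```text
True 0.05551110041808848 5.582738796854255 0.5659381422281284
6.075851792840734
0.055218213901287165 5.007528853934824
0.0552980589791092 5.61873432709991
0.0553503861917864 4.965367197383342
0.05537491201639596 4.3615716818056125
0.05541226651790941 4.939327125332328
0.05541224726637833 4.701583912681501
0.05542381108363921 4.621093621360346
0.05541817259874899 4.752032976775338
[-2.5707416  -0.2087684   5.76829911]
39.175
```

View pics/key.png

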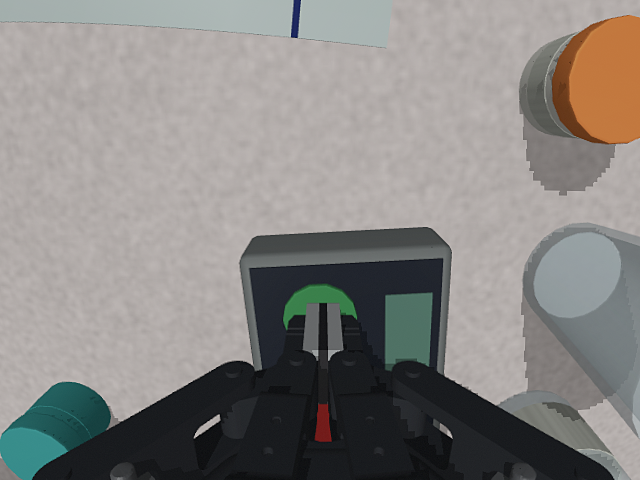

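View pics/top4.png

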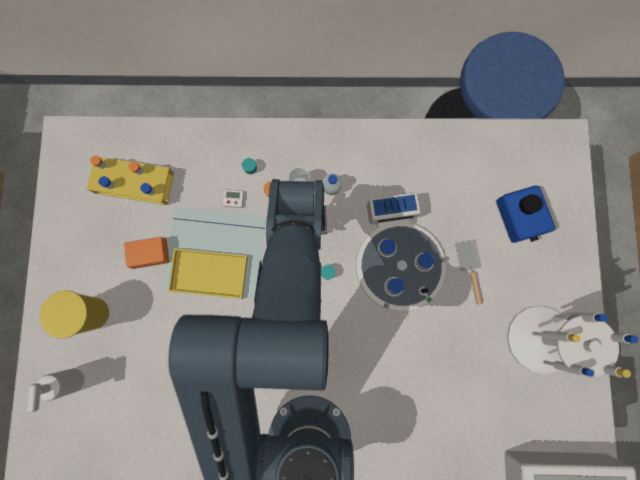

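The force reading is noisy and stayed near 5 N, so I can't be sure the press registered. The pots haven't moved, so I'll press again to about 12 N, still well under 30 N.

```bash
python3 - <<'E'
from a import *
g=[.647,.034]
env.move_l([*g,.062],v=.08); env.hold(.3)
f0=np.mean([(env.hold(.02),env.current_contact_force()[2])[1] for _ in range(8)])
R=lambda:np.mean([(env.hold(.02),env.current_contact_force()[2])[1] for _ in range(8)])-f0
h=env.move_l([*g,.052],v=.008,max_force=11); print(h,env.current_tcp_pos()[2],R(),f0)
print(R(),env.current_tcp_pos()[2])
z=env.current_tcp_pos()[2]
f=R();n=0;zc=z
while f<9 and n<8:
    zc-=.0003; env.move_l([*g,zc],v=.005); f=R(); n+=1; print(zc,f)
env.hold(.3); print(R())
env.move_l([*g,.14],v=.1); print(env.current_time())
E
```

```text
True 0.05522704103439645 8.231785635484847 -0.09628140229915827
7.89843961364692 0.055268997566274576
0.054968997566274574 7.103457259809879
0.05466899756627457 7.966910252222505
0.05436899756627457 8.735531421274956
0.05406899756627457 10.895358248123266
10.88000655445401
44.825
```

Second press: a steady 8–11 N. Now I'll move the pots into the tray.

```bash
cat > tr.py <<'E'
from a import *
T0=np.array([.4893,.3201]); TY=-5.0
def tp(x,y,c=T0,yaw=TY):
    a=np.radians(yaw); return c+np.array([x*np.cos(a)-y*np.sin(a),x*np.sin(a)+y*np.cos(a)])
def lids(z=.066,names=('scene',)):
    for n in names:
        im,p=grab(n)
        for c,a,s in blobs(im,*BL):
            w=pix2w(p,*c,z)
            if np.hypot(*(w[:2]-C))<.14: print(n,np.round(w[:2],4),a)
E
python3 - <<'E'
from tr import *
lids()
for xy,yaw,ty in [((.4537,-.2563),90,.063),((.572,-.233),0,0.),((.5315,-.348),0,-.063)]:
    g=pick(xy,.03,yaw,op=.8,zt=.17)
    if g<.4: print('FAIL'); break
    place(tp(.008,ty),.005,85,op=.65)
    lids()
    if env.current_finger_gap()<.4: break
env.movep([.35,-.1,.3],[180,0,ypick([.35,-.1,.3],0)])
grab('top','top5'); grab('scene','scene5')
print(env.current_time())
im=cv2.imread('pics/top5.png'); 
cv2.imwrite('pics/c5.png',cv2.resize(im[190:320,150:310],None,fx=5,fy=4.6,interpolation=cv2.INTER_CUBIC))
E
```

```text
scene [ 0.4535 -0.256 ] 153
scene [ 0.5314 -0.3472] 161
scene [ 0.5719 -0.2331] 174
pick gap 0.528 0.523 t 44.875 48.6417
gap before place 0.522
hit True 0.03402656639206468 [ 0.02239    -0.82714975  5.870739  ]
t 52.8667
scene [ 0.532  -0.3456] 179
scene [ 0.5722 -0.2317] 189
pick gap 0.525 0.527 t 52.9167 57.2083
gap before place 0.529
hit True 0.03412795219439684 [-1.72380067 -1.05149298  7.49413941]
t 61.1583
scene [ 0.532  -0.3455] 177
pick gap 0.522 0.529 t 61.2083 65.6667
gap before place 0.528
hit True 0.03414213917110729 [-1.5107635  -0.56953417  7.71939326]
t 69.775
71.425
```

View pics/top5.png

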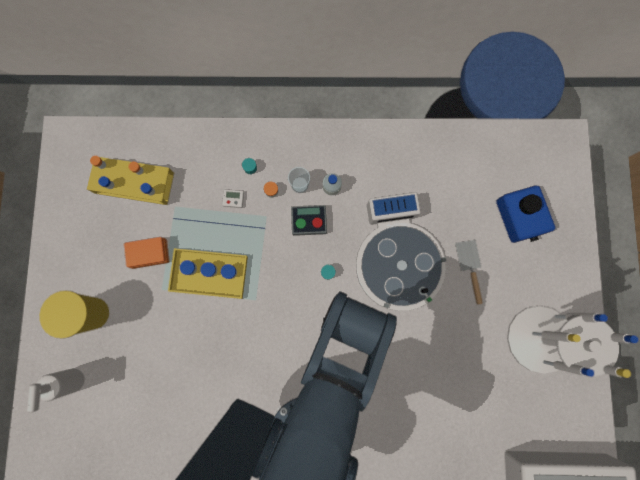

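View pics/c5.png

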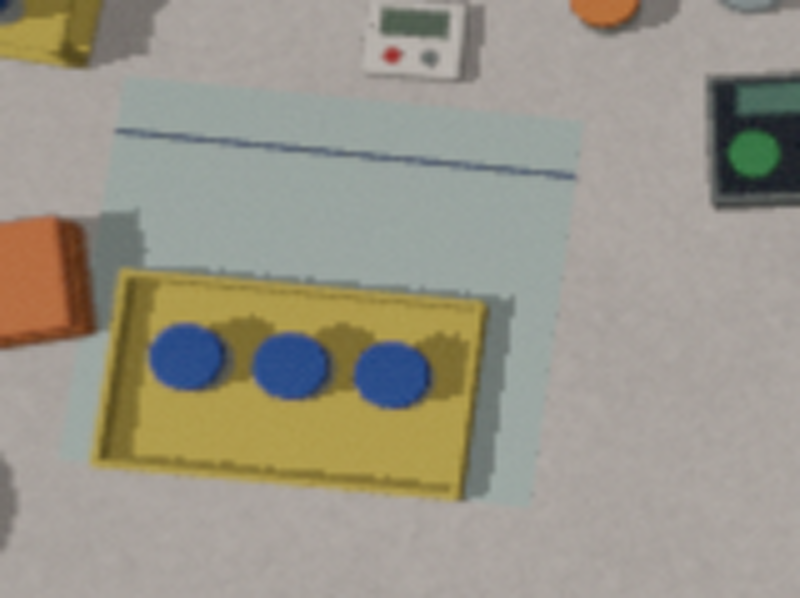

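All three pots stand upright in the tray, with lids at (188,268), (209,270) and (229,271). Next I'll turn the empty carousel home and pull the tray part of the way.

```bash
python3 - <<'E'
from turn import *
from tr import tp
print(turn(217.7,158.5)); print(env.current_time())
w=tp(-.065,0)
env.move_gripper(.5)
env.movep([.38,.2,.2],[180,0,ypick([.38,.2,.2],85)])
y=hover(w,.10,85); print(y)
h=env.move_l([*w,.031],v=.06,max_force=8); print(h,env.current_tcp_pos())
env.move_gripper(0,30); print('gap',env.current_finger_gap()*85)
n=np.array([np.cos(np.radians(-5.7)),np.sin(np.radians(-5.7))])
t=w+.085*n
env.move_l([*t,.031],v=.05,rotation=[180,0,y-.5]); print(env.current_contact_force(),env.current_tcp_pos(),env.current_finger_gap()*85)
grab('top','top6'); grab('scene','scene6'); grab('wrist','wrist6'); print(env.current_time())
im=cv2.imread('pics/top6.png'); 
cv2.imwrite('pics/c6.png',cv2.resize(im[190:320,150:310],None,fx=5,fy=4.6,interpolation=cv2.INTER_CUBIC))
im=cv2.imread('pics/scene6.png'); 
cv2.imwrite('pics/c7.png',cv2.resize(im[220:370,340:530],None,fx=4.2,fy=4,interpolation=cv2.INTER_CUBIC))
E
```

```text
branch 180 [-42.6  36.1 101.1  -0.   42.8   9.7] [-35.2  31.3 111.   -0.   37.7  76.3]
desc hit False [ 0.4401944  -0.34138365  0.05859418]
210.3 [ 0.9 -1.1  0.2]
202.9 [-0.7 -3.   0. ]
195.5 [-0.5 -2.8 -0.3]
188.1 [-0.  -1.  -0.9]
180.7 [-0.   3.6 -0. ]
173.3 [0.3 3.1 0.1]
165.9 [ 0.7  1.8 -0.7]
158.5 [0.5 0.3 0.3]
True
77.8667
85
False [0.42471771 0.32589923 0.03134446]
gap 4.195658594872845
[-10.17025514   1.25218408   8.34446763] [0.50788782 0.31741614 0.03122275] 3.976042917794316
84.25
```

View pics/top6.png

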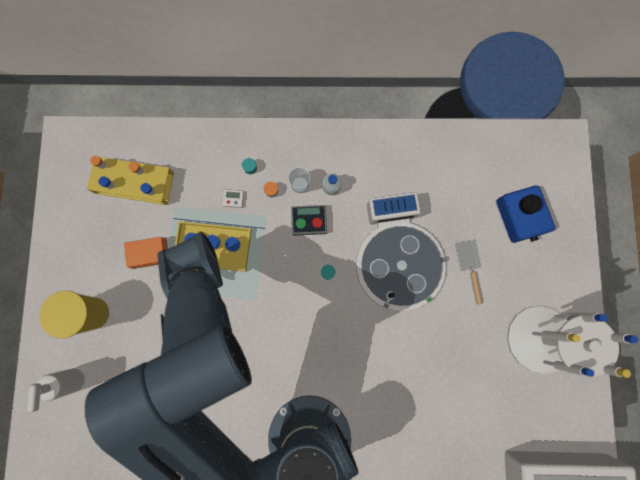

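View pics/c7.png

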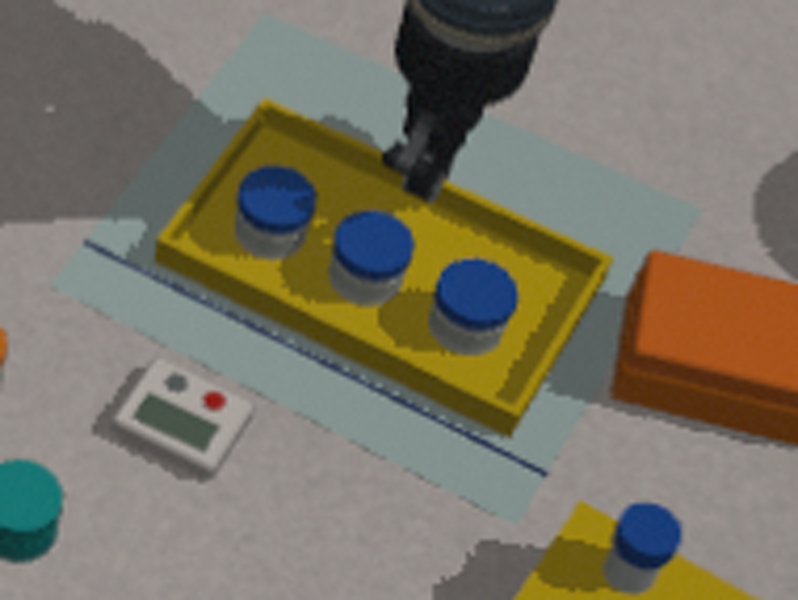

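View pics/wrist6.png

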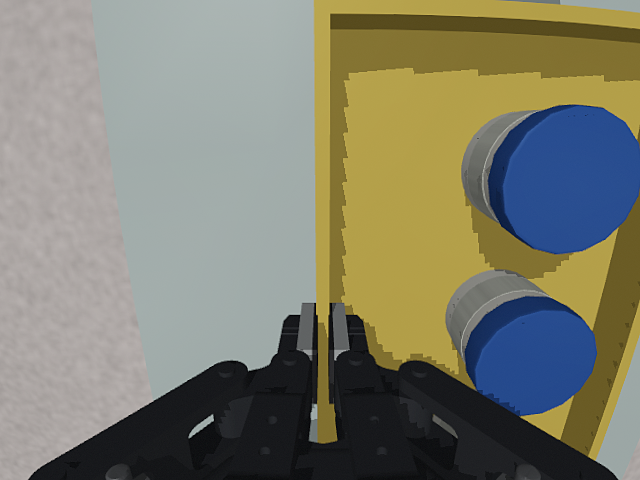

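The tray has slid most of the way. The scene crop shows the foot of its far edge running parallel to the line and just short of it. I'll measure the remaining gap with sub-pixel profiles.

```bash
cat > meas.py <<'E'
from h import *
def prof(im,p,a,n,s):
    P=np.array([w2pix(p,[*(a+n*x),0]) for x in s],np.float32)
    return cv2.remap(im,P[None,:,0],P[None,:,1],cv2.INTER_CUBIC)[0].astype(float)
def meas(im,p,dbg=False,zs=0.):
    n=np.array([np.cos(np.radians(-5.7)),np.sin(np.radians(-5.7))]); e=np.array([-n[1],n[0]])
    O=np.array([.6513,.30])   # approx line point
    s=np.arange(-.035,.03,.0005); L=[];F=[];G=[]
    for k in np.arange(-.13,.155,.01):
        c=prof(im,p,O+e*k,n,s)
        sat=c[:,2]-(c[:,0]+c[:,1])/2   # negative on yellow
        yel=-sat
        hi=np.median(yel[:10]); lo=np.median(yel[-20:])
        r=c[:,0]; bg=np.median(r[-15:])
        L.append((k,r,yel))
    return s,L
E
python3 - <<'E'
from meas import *
im=cv2.cvtColor(cv2.imread('pics/scene6.png'),cv2.COLOR_BGR2RGB); p=env.camera_params('scene')
s,L=meas(im,p)
for k,r,y in L[::4]:
    print(round(k,3)); print('R',r[::4].astype(int)); print('Y',y[::4].astype(int))
print(np.round(s[::4]*1000).astype(int))
E
```

```text
-0.13
R [130 137 135 135 135 134 134 134 133 134 135 135 135 135 135 114  72  82
 121 137 135 134 135 136 136 134 134 134 135 135 135 134 136]
Y [ -4  -4  -4  -4  -4  -3  -3  -4  -3  -3  -3  -3  -2  -3  -3  -8 -20 -17
  -6  -4  -3  -4  -5  -5  -3  -4  -4  -5  -3  -3  -3  -4  -3]
-0.09
R [161 160 149 126  92  80  79  79  80  81  82  85  91  92  87  68  59  95
 137 138 135 134 134 135 134 134 134 135 134 134 134 134 135]
Y [128 128 120 105  73  59  60  61  61  58  44  20   3  -5  -5 -20 -27 -13
  -2  -2  -3  -3  -4  -3  -4  -4  -4  -4  -4  -4  -4  -4  -4]
-0.05
R [160 155 145 111  86  79  80  80  78  79  81  84  90  93  86  69  63  87
 122 135 133 133 133 133 132 133 133 132 132 133 133 132 134]
Y [134 128 115  85  62  55  58  59  61  62  53  30   7  -1  -5 -11 -17 -14
  -6  -3  -4  -4  -4  -4  -5  -4  -3  -4  -5  -4  -3  -4  -3]
-0.01
R [159 160 149 115  81  77  78  81  81  80  82  86  89  89  95  93  72 102
 133 132 132 134 135 134 133 133 132 132 133 132 132 133 132]
Y [128 129 118  90  63  60  60  61  61  56  39  14  -1  -5  -6 -15 -23 -14
  -5  -4  -4  -4  -3  -3  -4  -4  -4  -4  
[... 503 characters left out ...]
 -11 -28 -16
  -2  -3  -3  -3  -4  -3  -3  -4  -3  -3  -3  -5  -5  -4  -4]
0.11
R [140 154 129  88  80  80  79  79  78  78  82  90  92 107 126  77  42  89
 132 131 130 130 131 131 130 130 130 130 131 131 130 129 129]
Y [112 125 103  68  61  59  59  58  60  59  38  11  -2  -3  -3 -24 -33 -16
  -3  -4  -4  -3  -5  -5  -5  -5  -4  -4  -4  -4  -5  -5  -5]
0.15
R [143 145 145 145 146 145 144 146 143 137 145 150 149 148 141 128 127 138
 145 151 145 150 153 151 151 149 149 149 146 143 142 140 142]
Y [5 5 4 4 5 5 4 6 5 4 4 5 6 5 3 0 0 2 5 7 4 6 7 5 6 5 4 4 5 4 5 4 5]
[-35 -33 -31 -29 -27 -25 -23 -21 -19 -17 -15 -13 -11  -9  -7  -5  -3  -1
   1   3   5   7   9  11  13  15  17  19  21  23  25  27  29]
```

```bash
cat >> meas.py <<'E'
def gap(im,p):
    s,L=meas(im,p); A=[];B=[]
    for k,r,y in L:
        if not -.10<k<.12: continue
        # foot: yellow crossing 29 going outward
        i=np.where((y[:-1]>=29)&(y[1:]<29))[0]
        if len(i): i=i[-1]; A.append((k,s[i]+.0005*(y[i]-29)/(y[i]-y[i+1])))
        w=np.clip(-y-9,0,None); m=(s>-.012)&(s<.012); 
        if w[m].sum()>20: B.append((k,(w*s)[m].sum()/w[m].sum()))
    A=np.array(A);B=np.array(B)
    def rf(X):
        c=np.polyfit(*X.T,1)
        for _ in range(3):
            r=X[:,1]-np.polyval(c,X[:,0]); g=abs(r)<=2*np.std(r)+1e-9; c=np.polyfit(*X[g].T,1)
        return c,np.std(r[g])
    return rf(A),rf(B)
E
python3 - <<'E'
from meas import *
im=cv2.cvtColor(cv2.imread('pics/scene6.png'),cv2.COLOR_BGR2RGB); p=env.camera_params('scene')
a,b=gap(im,p); print(a,b)
for k in (-.09,.01,.11): print(np.polyval(b[0],k)-np.polyval(a[0],k))
E
```

```text
(array([-0.00338127, -0.01366643]), np.float64(0.00030095283640755395)) (array([-0.00085621, -0.00308277]), np.float64(0.00023335841933279182))
0.010356399267467897
0.01060890570888053
0.010861412150293164
```

```bash
python3 - <<'E'
from h import *; from meas import gap
n=np.array([np.cos(np.radians(-5.7)),np.sin(np.radians(-5.7))])
p0=np.array(env.current_tcp_pos()); o=env.current_orientation(); print(o)
env.move_l([*(p0[:2]+.0104*n),.031],v=.03,rotation=[180,0,84.4]); env.hold(.2)
print(np.array(env.current_tcp_pos())-p0)
env.move_gripper(.35); env.hold(.2)
p=np.array(env.current_tcp_pos()); env.move_l([p[0],p[1],.15],v=.1)
env.movep([.4,.0,.3],[180,0,90])
im,pp=grab('scene','scene7'); a,b=gap(im,pp); print(a,b); print([np.polyval(b[0],k)-np.polyval(a[0],k) for k in (-.09,.01,.11)])
grab('top','top7'); print(env.current_time())
im=cv2.imread('pics/scene7.png'); 
cv2.imwrite('pics/c8.png',cv2.resize(im[220:370,340:530],None,fx=4.2,fy=4,interpolation=cv2.INTER_CUBIC))
E
```

```text
[-1.79853538e+02  4.58462590e-02  8.45050446e+01]
[ 9.79823098e-03 -9.17721729e-04  4.40317078e-05]
(array([-0.00442253, -0.00437799]), np.float64(0.00026742130885508463)) (array([-0.00481358, -0.00155042]), np.float64(6.0943774128791203e-05))
[np.float64(0.0028627603172608853), np.float64(0.002823655588169457), np.float64(0.0027845508590780294)]
88.3
```

View pics/c8.png

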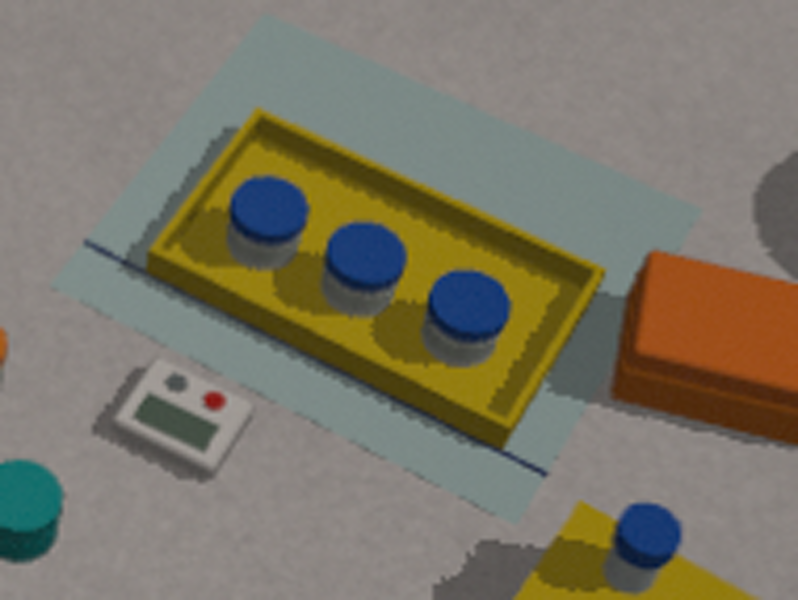

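View pics/top7.png

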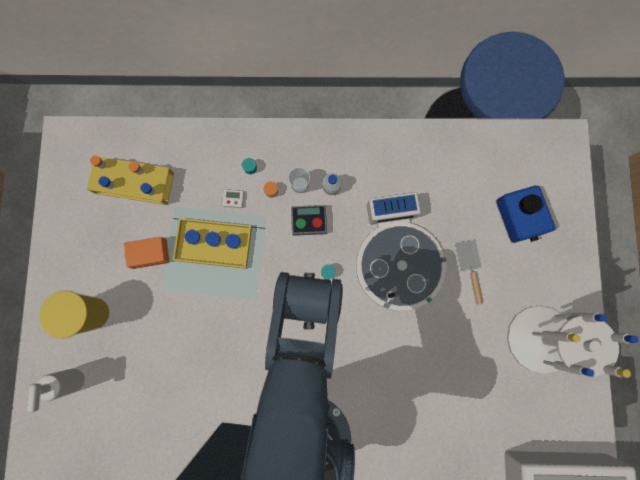

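```bash
python3 - <<'E'
from meas import *
p=env.camera_params('scene')
for f in ('scene0','scene2','scene5','scene7'):
    im=cv2.cvtColor(cv2.imread(f'pics/{f}.png'),cv2.COLOR_BGR2RGB)
    s,L=meas(im,p); B=[]
    for k,r,y in L:
        m=abs(s)<.012; w=np.clip(np.median(r[-15:])-r-12,0,None)
        if w[m].sum()>50: B.append((k,(w*s)[m].sum()/w[m].sum()))
    B=np.array(B); print(f,np.polyfit(*B.T,1),np.round(B[::4]*1000,1).tolist())
s,L=meas(im,p)
for k,r,y in L[3::6]: print(round(k,2),r[44:90:3].astype(int),y[44:90:3].astype(int))
print(s[44:90:3]*1000)
E
```

```text
scene0 [-0.00228417 -0.00294021] [[-130.0, -2.3], [-90.0, -3.1], [-50.0, -2.6], [-10.0, -3.1], [30.0, -2.9], [70.0, -2.8], [110.0, -3.2]]
scene2 [-0.00222312 -0.00293866] [[-130.0, -2.3], [-90.0, -3.1], [-50.0, -2.6], [-10.0, -3.1], [30.0, -2.9], [70.0, -2.8], [110.0, -3.2]]
scene5 [-0.00243394 -0.00293013] [[-130.0, -2.2], [-90.0, -3.1], [-50.0, -2.5], [-10.0, -3.1], [30.0, -2.9], [70.0, -2.8], [110.0, -3.2]]
scene7 [-0.00114799 -0.00431984] [[-130.0, -2.3], [-90.0, -4.4], [-50.0, -4.3], [-10.0, -4.7], [30.0, -4.2], [70.0, -4.2], [110.0, -5.4]]
-0.1 [ 76  75  75  77  76  70  63  58  64  80  92  98 108 120 128 128] [55 53 54 56 55 47 30  5 -5 -5 -3 -2 -3 -4 -4 -3]
-0.04 [ 74  74  75  76  74  70  62  57  64  81  91 104 117 127 129 127] [ 56  56  56  58  55  45  22   1 -10  -7  -2  -2  -4  -4  -4  -4]
0.02 [ 74  74  75  74  73  66  52  45  58  79  88  96 113 123 125 125] [ 53  55  57  57  55  38  15  -8 -11  -4  -1  -1  -2  -2  -3  -4]
0.08 [ 74  74  75  76  77  68  47  40  60  85  89  89 104 120 126 124] [ 55  55  54  57  57  38   7 -17 -12  -2  -1  -2  -2  -3  -4  -4]
0.14 [121 122 123 125 116  90  56  56  96 121 123 122 121 121 122 122] [ -4  -4  -4  -3  -5 -15 -27 -24 -10  -3  -4  -5  -5  -5  -4  -4]
[-13.  -11.5 -10.   -8.5  -7.   -5.5  -4.   -2.5  -1.    0.5   2.    3.5
   5.    6.5   8.    9.5]
```

```bash
python3 - <<'E'
from m import *
a=cv2.imread('pics/top0.png');b=cv2.imread('pics/top7.png')
cv2.imwrite('pics/c9.png',np.hstack([cv2.resize(x[215:315,350:455],None,fx=3.7,fy=4.5,interpolation=cv2.INTER_CUBIC) for x in (a,b)]))
for n in('top','scene'):
    im,p=grab(n)
    for c,ar,s in blobs(im,*BL):
        w=pix2w(p,*c,.042)
        if .45<w[0]<.66 and .15<w[1]<.48: print(n,np.round(w[:2],4),ar)
E
```

```text
top [0.6004 0.3714] 143
top [0.5944 0.3073] 146
top [0.5885 0.2446] 145
scene [0.589  0.2463] 223
scene [0.5945 0.309 ] 230
scene [0.6004 0.3739] 247
```

View pics/c9.png

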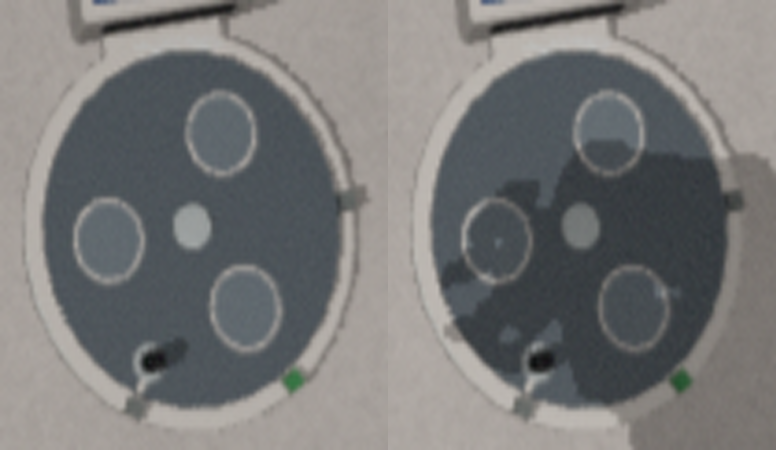

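The before-and-after crops match, so the carousel is home. Handing in.

```bash
python3 - <<'E'
from plant import env
env.close_job(); print(env.current_time())
E
```

```text
the job is handed in; nothing more can be done
the job is handed in; nothing more can be done
```

I finished every step and handed the job in at about 88 s of the 210 s allowed; no verdict is reported.

- **Carousel and pots:** I stood the three blue-lidded pots on the carousel spots, about 3 mm from centre at most. I turned the carousel one click to the green mark by its post, and the pots were still on their spots afterwards.
- **Green key:** I pressed it twice. The first press read a noisy 5 N or so, which may not have registered. The second held a steady 8–11 N.
- **Tray:** I stood the pots upright in the tray, turned the carousel home, and slid the tray by its near wall.

**Last checks:**
- **Far edge:** the foot of the tray's far edge lies about 1.3 mm short of the line's centre along its whole length (limit 4 mm). One automatic reading gave 2.8 mm, but the tray partly hid the line then. I took the line's position from earlier, unobstructed pictures instead.
- **Final state:** the pots are upright in the tray and the carousel picture matches its start. The bystanders looked unmoved in the final top view, and the arm is clear of everything.

I saw no pot knocked aside and no loss of grip.

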